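# Seat the tablet case in its spring dock and stack the refill tin on it

## Task

Seat the blue tablet case in the grey spring dock: its tongue goes in under the steel lip, pressing back the sprung pusher (only as far as needed, never hard to its end stop), and the case ends fully down, flat and square on the dock floor. Let go of it, then stack the yellow refill tin squarely on the seated case, same way along and edges in line, and leave everything else on the worktop where it is.

Things in the scene. Friction and masses are not known exactly. Their poses are not given: they have to be found in the camera images.
- dock: White base plate of the spring dock, fixed to the worktop, 186 x 92 x 6 mm, top at z = 6 mm. Origin on the worktop, z up, x from the lip end (nearer the robot) to the tail end. On it the grey pocket frame (steel lip, tail wall) is clamped anywhere from 12 mm to -x to 12 mm to +x of its middle place: the poses do not tell where, so look or feel for it. It does not move sideways.
- mid (a point): Point on the base plate's top (pocket floor), right above the dock's origin, same axes. With the frame in its middle place, the seated case's origin lies here; otherwise it lies here plus the frame's shift along x (up to 12 mm). Lip edge to tail wall is 112 mm, case plus tongue 118: it goes in tilted 8 to 12 degrees, tongue down.
- front (a point): Middle of the base plate's front edge (x = -110 mm). Frame, lip end, with the frame in its middle place: steel lip from x = -62 (its free edge) to -92, z = 17 to 22 mm, full width, so the slot is 11 mm high. In it an orange pusher 44 mm wide, face at x = -65.5 when free, springs: it yields up to 14 mm to -x with 3 N plus 1 N per mm and pushes the case back to +x.
- rear (a point): Middle of the base plate's rear edge (x = +76 mm). Frame, tail end, in its middle place: steel tail wall with inner face at x = +50, 5 mm thick, top at z = 16 mm. Four side cheeks 63 mm apart inside, at x = -48 to -30 and +32 to +49, upright to z = 13 mm, flaring out to z = 17; fingers fit between them.
- pusher (a joint): How far the sprung pusher is pressed back into the frame, in m: 0 free, 0.0025 with the case seated, end stop at 0.014 (17 N). About 0.004 to 0.008 (7 to 11 N) lets the tail of the case drop in behind the tail wall; over 0.0105 (over 13.5 N) counts as driven hard towards the end stop.
- case: Blue closed tablet case with a white seam band, to be seated. Body 100 (x) x 60 (y) x 40 (z) mm, flat top, about 0.28 kg. Origin at the centre of the body's underside, z up. A blue tongue 36 mm wide and 7 mm thick, flush with the underside, sticks out 18 mm from its -x end (tip at x = -68 mm). It starts flat on the worktop, tongue roughly towards the robot.
- tin: Yellow closed refill tin with an aluminium lid band, to be stacked on the case. 100 (x) x 60 (y) x 35 (z) mm, about 0.25 kg. Origin at the centre of the underside, z up.
- carton: Plain cardboard carton 85 x 60 x 50 mm, bystander. Origin at the centre of the underside.
- spray: Closed orange spray bottle with white head, 68 mm diameter, 191 mm high, bystander. Origin at the centre of the underside.
- pegpot: White ceramic peg pot, 100 mm diameter plus two side handles (about 170 mm over all), 100 mm high, bystander. Origin at the centre of the underside.
- scoop: Aluminium scoop, 85 x 62 x 40 mm with a flat handle reaching 130 mm to its -x, bystander. Origin under the centre of the bowl.
- clamp: Black plastic clamp, 70 x 30 x 36 mm, bystander. Origin at the centre of the underside.
- peg_a: Wooden clothes peg, 75 x 10 x 13 mm, bystander. Origin at the centre of the underside.
- peg_b: Wooden clothes peg, 75 x 10 x 13 mm, bystander. Origin at the centre of the underside.
Not all that is in view belongs to the job. Leave any green look-alike of the dock alone.

How it is judged:
By the outcome, as a careful person would: the job done as asked, in the order asked, and still so for the second after the job is handed in, with the robot touching nothing.
It also fails if it takes over 64 s, if anything falls off the work surface, if the arm or the gripper's body presses on something with over 40 N, if the wrist force passes 120 N, or if a joint passes its speed limit or range.

## Robot

A 6-joint arm with a two-finger parallel gripper is mounted at the origin on the work surface. World frame = base frame: x ahead of the robot, y to its left, z up, the work surface at z = 0. Lengths are in mm, angles in degrees, forces in N, time in s.
With the tool pointing down it reaches from about 350 to 775 mm from the base axis. Payload 5.5 kg.
Tool frame: the origin (TCP) lies on the centre line of the jaws, within the pads' length; the fingertips stand 8 mm ahead of it and the grasp point (between the pads) lies 11 mm behind it; z points along the fingers, y is the line along which they close (so a half turn about z gives the same grasp; the last joint's range is limited). The gripper opens to 85 mm and grips with 20 to 120 N. Pads are 22 mm wide; open, the fingers measure 114 mm over their backs; the gripper's body (76 mm by 85 mm) begins 54 mm behind the grasp point. The pads swing forward as they close: fully open they stand 13 mm farther back than shut.
Start: joints at [57.147, 17.945, 2.641, 74.691, 0, 82.002], TCP at [241.715, 521.774, 209.123] pointing down, gripper open.
Joint ranges: [-158.12, 158.12], [-49.38, 96.58], [-58.88, 72.47], [-126.05, 133.96], [-84.25, 85.87], [-180, 180]. Speed limits (degrees/s): [147.25, 147.25, 180, 180, 180, 180].

## Interface

Orientations are given as [roll, pitch, yaw] about the fixed x, y, z axes, in that order (R = Rz(yaw) Ry(pitch) Rx(roll)).
In Python, from workcell import bot gives the robot as it stands. The module is installed in compiled form; this text tells all that it offers.
- The arm moves only by the tool apply_moves, never from a script. Its argument "rows" is a list of rows, each an object with "jaw": the opening, from 0 (shut) to 1 (fully open); "translation": the shift along the tool's x, y, z in mm, a list of three; "dr": the turn, a rotation vector about the tool's x, y, z in rad, a list of three. A call has 1 to 8 rows; each row shifts and turns the commanded pose from where the row before left it, along the tool's axes as they then stand; what a row does not reach is not made up. A row lasts 1/10 s, in which the tool goes at most 50 mm and 8.59 degrees, less where a joint would pass 70% of its speed; a pose out of reach is approached as far as the arm can. A call with a gripper value outside its range is refused whole. The fingers move at their own pace and stop on an object; "squeeze" is the grip in N (left out, the last holds). Time passes only in rows, so rows that do not move let the fingers close. It gives the time, the measured TCP pose, the force, the opening and the grip force at its end, in the units of the state.
- bot.sense(): the state, without advancing time (a new reading comes with each control period).
- bot.read_camera(name): name is "side" or "top"; returns a dict with "frame" (400x640x3 uint8, red, green, blue), "depth" (400x640 float32, mm along the optical axis (not along the pixel's ray), 0 where there is no reading), "fx", "fy", "cx", "cy" (pixels), "view" (4x4, takes a point from world to camera coordinates). Camera axes: x right, y down, z forward; pixel columns grow to the right and rows downward; lengths in mm; the calibration is good to about 2 mm. A picture is of the moment at which its call begins.
- bot.close_job(): hands the job in; it is judged then, once.
The state is a dict: "clock": time; "joints": joint angles; "qvel": joint speeds; "effort": joint torques, N m; "tool_pos": TCP position; "eef_rot": TCP orientation; "contact_force": force on the tool from outside, world axes, zero at the start; "moment": the same for the moment, N m; "width": finger opening in mm; "grip_force": force on a finger pad.
Only numpy, scipy, OpenCV 4.12 (cv2) and the standard library are available. Lean on these libraries where they do the work, as an engineer would, in place of code of your own. Each camera call takes 0.05 s, during which the arm holds its last target. There are 200 camera calls.

## Working session

There is one attempt and no reset: what is moved stays moved. The work goes in short steps, Python scripts to look and compute and a tool call to move; the robot and the scene stay as the last step left them, time stands still between calls to the robot, and variables do not carry over. Pictures are saved under pics/ and viewed, at most 10 in all, crops included, and the job is handed in when it is done.

Besides the shell and the picture viewer there is one more tool, called as name(argument=value, ...), one argument or row to a line, values as JSON. apply_moves: Moves the arm, as the interface text tells. Its arguments: {"type":"object","properties":{"rows":{"type":"array"},"squeeze":{"type":"number"}},"required":["rows"]}

```bash
mkdir -p pics; python3 - <<'E'
from workcell import bot
import cv2,numpy as np
for n in("side","top"):
    c=bot.read_camera(n); cv2.imwrite(f"pics/{n}0.png",c["frame"][:,:,::-1]); np.savez(f"{n}0.npz",**c)
    print(n,c["fx"],c["fy"],c["cx"],c["cy"]);print(np.round(c["view"],3).tolist())
print(bot.sense())
E
```

```text
side 434.5716924581491 434.5716924581491 318.53842716601997 202.28709743746452
[[0.871, -0.492, -0.006, -424.025], [-0.349, -0.609, -0.713, 222.52], [0.347, 0.622, -0.702, 1017.303], [0.0, 0.0, 0.0, 1.0]]
top 443.12513902281097 443.12513902281097 324.42108582376477 199.03995994307462
[[-0.002, -1.0, 0.013, -10.128], [-0.997, 0.001, -0.072, 484.616], [0.072, -0.013, -0.997, 1478.669], [0.0, 0.0, 0.0, 1.0]]
{'clock': 0.1, 'joints': array([5.71474798e+01, 1.79849735e+01, 2.58458954e+00, 7.46903066e+01,
       1.37330706e-03, 8.20026359e+01]), 'qvel': array([-0.09733306, -0.17721533,  0.05638456,  0.13426479, -0.05007106,
        0.03164529]), 'effort': array([ 3.29775045e-03, -4.81726491e+01,  2.99242347e+01,  1.27312727e-02,
       -6.72565534e-05, -1.91284983e-05]), 'tool_pos': array([241.41753632, 521.33916787, 208.32111732]), 'eef_rot': array([-1.79910383e+02, -1.39775011e-02,  1.55144832e+02]), 'contact_force': array([-0.28080525,  0.03383904, -0.53818603]), 'moment': array([-0.01950361, -0.03461357,  0.03123638]), 'grip_force': 0.0, 'width': 85.61629511541399}
```

View pics/side0.png

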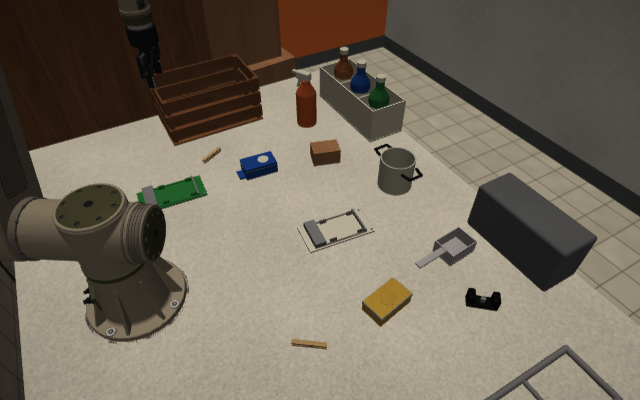

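View pics/top0.png

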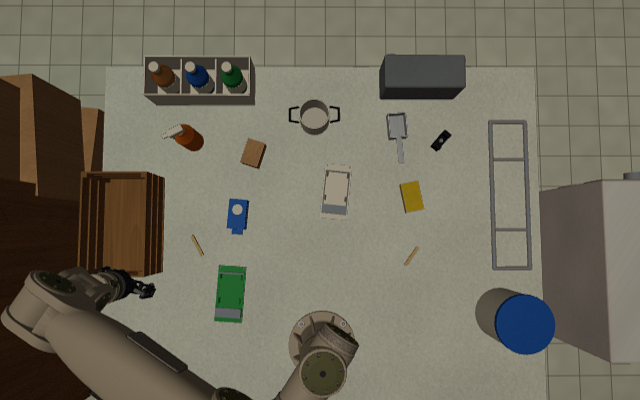

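The side view shows the blue case at (258,165), the white dock at (336,229) and the tin at (387,300). In the top view they are at (237,216), (336,192) and (412,197).

Candidates that could be confused (top pixels):
- **Case:** blue box (237,216), blue bottle (198,75), blue bin (525,323). I choose the box with the tongue.
- **Dock:** white (336,192), green look-alike (230,293). I choose the white one.
- **Tin:** yellow box (412,197), cardboard carton (253,153). I choose the yellow box.

```bash
cat > h.py <<'E'
import numpy as np,cv2
def load(n):return dict(np.load(n+".npz"))
def world(c):
    v,u=np.mgrid[:400,:640]; d=c["depth"]
    p=np.stack([(u-c["cx"])/c["fx"]*d,(v-c["cy"])/c["fy"]*d,d],-1)
    V=c["view"]; return (p-V[:3,3])@V[:3,:3]
def proj(c,P):
    q=np.atleast_2d(P)@c["view"][:3,:3].T+c["view"][:3,3]
    return np.c_[q[:,0]/q[:,2]*c["fx"]+c["cx"],q[:,1]/q[:,2]*c["fy"]+c["cy"]]
def onplane(c,uv,z):
    uv=np.atleast_2d(uv); R=c["view"][:3,:3];t=c["view"][:3,3]
    d=np.c_[(uv[:,0]-c["cx"])/c["fx"],(uv[:,1]-c["cy"])/c["fy"],np.ones(len(uv))]@R
    o=-R.T@t; return o+d*((z-o[2])/d[:,2])[:,None]
def rect(P):
    (c,s,a)=cv2.minAreaRect(P.astype(np.float32)); return np.round(c,1),np.round(s,1),round(a,1)
E
python3 - <<'E'
from h import *
S,T=load("side0"),load("top0")
def crop(c,u,v,w,h,k):return cv2.resize(c["frame"][v:v+h,u:u+w,::-1],None,fx=k,fy=k,interpolation=cv2.INTER_CUBIC)
a=np.hstack([crop(S,294,203,80,50,5),crop(S,230,140,80,50,5)])
b=np.hstack([crop(T,310,157,50,62,5),crop(T,215,190,40,62,5),crop(T,395,170,40,62,5)])
b=np.hstack([b,np.zeros((310,150,3),np.uint8)])
cv2.imwrite("pics/crops.png",np.vstack([a,b]))
for n,c in(("S",S),("T",T)):
    W=world(c);hsv=cv2.cvtColor(c["frame"],cv2.COLOR_RGB2HSV);H,s,V=cv2.split(hsv)
    print(n,"table z",np.median(W[...,2][(V>100)&(s<60)&(abs(W[...,2])<20)]))
    for nm,lo,hi,x0,x1,y0,y1 in(("blue",100,130,215,290,140,245),("yel",15,35,355,440,170,330)):
        m=np.zeros((400,640),bool); m[y0:y1,x0:x1]=1
        m&=(H>=lo)&(H<=hi)&(s>110)
        z=W[...,2][m]; print(nm,m.sum(),np.percentile(z,[5,25,50,75,95]).round(1))
        zt=40 if nm=="blue" else 35
        mm=m&(abs(W[...,2]-zt)<6); print(" top",rect(W[mm][:,:2]))
        if nm=="blue":
            mt=m&(W[...,2]<15)&(W[...,2]>-3); print(" low",mt.sum(),W[mt].mean(0).round(1) if mt.any() else "")
E
```

```text
S table z -0.9413317265999324
blue 642 [ 5.7 18.6 36.  38.9 41. ]
 top (array([433.3, 277.6]), array([65.2, 99.8]), 86.3)
 low 132 [412.3 262.8   8.6]
yel 1204 [10.1 32.  33.7 34.9 36.5]
 top (array([ 491.8, -304.2]), array([99.8, 59.8]), 10.7)
T table z -0.474532038501485
blue 490 [ 6.7 36.2 39.  41.  44.7]
 top (array([433.2, 280.3]), array([60.9, 99.2]), 84.6)
 low 42 [376.3 286.8   5.3]
yel 592 [10.8 30.5 33.6 36.  39.7]
 top (array([ 493.1, -303.8]), array([96.9, 59. ]), 10.8)
```

View pics/crops.png

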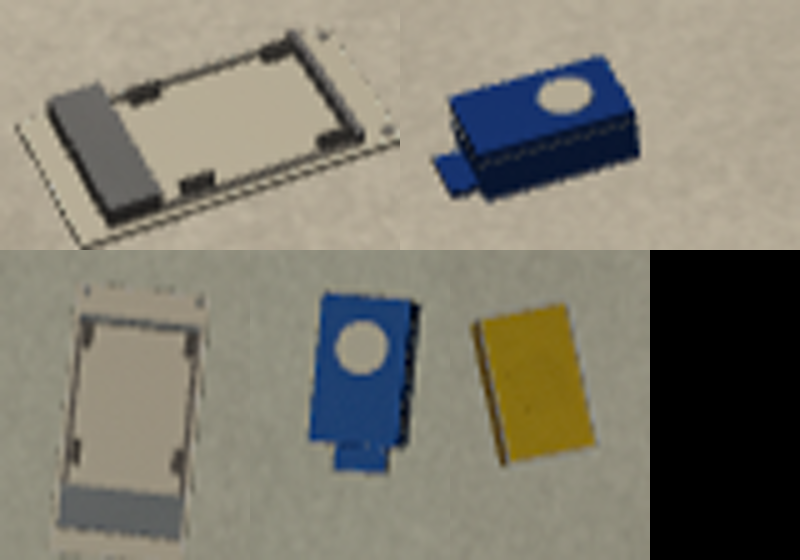

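The crops confirm the blue case with its tongue towards the robot, the white dock with a grey lip (side pixels about 304–326, 220–247), and the yellow tin. Next I refine the poses by fitting silhouettes in both views.

```bash
cat > fit.py <<'E'
from h import *
from scipy.optimize import minimize
def box(x0,x1,y0,y1,z0,z1):return np.array([[x,y,z] for x in(x0,x1) for y in(y0,y1) for z in(z0,z1)],float)
def render(c,boxes,p):
    a=np.radians(p[2]);R=np.array([[np.cos(a),-np.sin(a),0],[np.sin(a),np.cos(a),0],[0,0,1]])
    K=4; im=np.zeros((400*K,640*K),np.uint8)
    for b in boxes:
        uv=proj(c,b@R.T+[p[0],p[1],0]); uv=((uv+.5)*K-.5)*16
        cv2.fillConvexPoly(im,cv2.convexHull(uv.round().astype(np.int32)),255,shift=4)
    return cv2.resize(im,(640,400),interpolation=cv2.INTER_AREA)/255.
def fit(cams,masks,boxes,p0):
    f=lambda p:sum(np.abs(render(c,boxes,p)-m).sum()for c,m in zip(cams,masks))
    s=np.array(p0)+np.vstack([[0,0,0],np.diag([6,6,5])])
    r=minimize(f,p0,method="Nelder-Mead",options=dict(initial_simplex=s,xatol=.05,fatol=.05))
    r=minimize(f,r.x,method="Nelder-Mead",options=dict(initial_simplex=r.x+np.vstack([[0,0,0],np.diag([3,-3,3])])))
    return r.x.round(1),round(r.fun,1)
def mask(c,lo,hi,smin,roi):
    H,s,V=cv2.split(cv2.cvtColor(c["frame"],cv2.COLOR_RGB2HSV)); m=np.zeros((400,640),np.uint8)
    x0,x1,y0,y1=roi; m[y0:y1,x0:x1]=1; m&=((H>=lo)&(H<=hi)&(s>smin)).astype(np.uint8)
    ct,_=cv2.findContours(m,cv2.RETR_EXTERNAL,cv2.CHAIN_APPROX_NONE); o=np.zeros_like(m)
    cv2.drawContours(o,[max(ct,key=cv2.contourArea)],-1,1,-1); return o.astype(float)
CASE=[box(-50,50,-30,30,0,40),box(-68,-50,-18,18,0,7)]; TIN=[box(-50,50,-30,30,0,35)]
E
python3 - <<'E'
from fit import *
S,T=load("side0"),load("top0")
bm=[mask(S,95,135,90,(225,290,140,190)),mask(T,95,135,90,(215,260,190,245))]
ym=[mask(S,12,35,90,(355,420,270,330)),mask(T,12,35,90,(395,435,170,225))]
for k in((0,),(1,),(0,1)):
    g=lambda L:[L[i] for i in k]
    print(k,"case",fit(g([S,T]),g(bm),CASE,[433,279,-5]),"tin",fit(g([S,T]),g(ym),TIN,[492,-304,10.8]),bm[0].sum(),bm[1].sum(),ym[0].sum())
for c,(u0,u1,v0,v1) in((T,(318,354,162,218)),(S,(296,376,206,254))):
    g=cv2.cvtColor(c["frame"],cv2.COLOR_RGB2GRAY)[v0:v1,u0:u1]; print(u0,v0)
    for r in g[::3 if c is S else 2, ::2]:print(*["%3d"%x for x in r])
E
```

```text
(0,) case (array([434.5, 280.4,  -8.3]), np.float64(95.2)) tin (array([ 502. , -295. ,   17.1]), np.float64(374.7)) 755.0 595.0 1008.0
(1,) case (array([435.1, 281.7,  -5.2]), np.float64(83.1)) tin (array([ 492.7, -304.3,   11.1]), np.float64(42.2)) 755.0 595.0 1008.0
(0, 1) case (array([435.4, 281.5,  -5.7]), np.float64(180.9)) tin (array([ 494.3, -304. ,   12.6]), np.float64(463.3)) 755.0 595.0 1008.0
318 162
144 142 142 139 139 142 141 140 141 140 142 137 142 141 140 137 141 140
143 145 145 142 141 141 144 126 133 144 143 137 133 125 140 142 144 142
145 142 140 142 146 147 145 145 146 146 145 146 147 148 147 143 119 139
142 141 139 127 147 148 147 147 147 147 147 146 146 145 145 145 121 140
142 137 139 137  83  97 109 119 120 128 133 138 142 148 148 147 146 139
140 144 141 134  88  81 135 122 119 113  99 105  81  81  93  97 129 143
138 144 140 145  87  95 147 147 145 146 147 148 149 148 149  56 135 145
140 143 142 150 108 138 145 145 145 146 146 146 146 145 137  63 153 142
143 140 141 149 136 146 146 145 145 145 146 146 145 145 137  90 152 139
142 146 141 131 151 145 146 146 146 1
[... 3198 characters left out ...]
 161 101  99 133 172 170 170 166 167 171 176 171 175 172 167
168 165 165 167 130 173 173 174  58  64 105 103  97  93  54  96 159  86  85  93 131 159  82 124 161 168 169 169 172 170 172 170 167 168 167 174 169 174 164 171
165 160 166 170 170  71 174 174 174  53  40  37  32  33  66 120 157 120 104 136 171 169 173 176 171 169 170 168 170 167 168 168 168 165 167 174 168 165 163 170
161 159 164 170 171 171 115 173 174 173  85 135 163  87 110 135 167 175 174 175 174 172 169 168 165 165 167 167 167 170 174 170 170 172 167 167 171 168 175 173
162 159 163 167 163 167 174 163 124  87 133 172 175 169 168 173 172 177 178 174 171 166 167 168 167 168 168 171 168 169 175 169 165 170 174 171 171 168 168 171
```

```bash
sed -i 's/    ct,_=/    m=cv2.morphologyEx(m,cv2.MORPH_CLOSE,np.ones((5,5)))\n    ct,_=/' fit.py
python3 - <<'E'
from fit import *
S,T=load("side0"),load("top0")
bm=[mask(S,95,135,60,(225,290,140,190)),mask(T,95,135,60,(215,260,190,245))]
ym=[mask(S,12,35,90,(355,420,270,330)),mask(T,12,35,90,(395,435,170,225))]
for i,c in enumerate((S,T)): print(render(c,CASE,[435,281,-5.5]).sum(),bm[i].sum(),render(c,TIN,[493,-304,11]).sum(),ym[i].sum())
def gm(c,lo,hi,roi):
    g=cv2.cvtColor(c["frame"],cv2.COLOR_RGB2GRAY);m=np.zeros(g.shape,np.uint8);x0,x1,y0,y1=roi
    m[y0:y1,x0:x1]=((g>lo)&(g<hi))[y0:y1,x0:x1]; m=cv2.morphologyEx(m,cv2.MORPH_OPEN,np.ones((3,3)))
    ct,_=cv2.findContours(m,cv2.RETR_EXTERNAL,cv2.CHAIN_APPROX_NONE);o=np.zeros_like(m)
    cv2.drawContours(o,[max(ct,key=cv2.contourArea)],-1,1,-1);return o.astype(float)
lm=[gm(S,88,125,(298,330,214,250)),gm(T,84,122,(316,352,202,218))]
for k in((0,),(1,),(0,1)):
    g=lambda L:[L[i] for i in k]
    print(k,"case",fit(g([S,T]),g(bm),CASE,[433,279,-5]),"tin",fit(g([S,T]),g(ym),TIN,[492,-304,10.8]))
    for w in(36,38,40,42): print("  lip w",w,fit(g([S,T]),g(lm),[box(-92,-62,-w,w,21.9,22)],[505,-60,-6]))
cv=[]
for i,(c,r) in enumerate(((S,(225,430,140,330)),(T,(210,440,150,250)))):
    f=c["frame"][:,:,::-1].copy(); f=cv2.resize(f,None,fx=4,fy=4)
    for m in(bm[i],ym[i],lm[i]):
        ct,_=cv2.findContours(cv2.resize(m.astype(np.uint8),None,fx=4,fy=4,interpolation=0),0,1);cv2.drawContours(f,ct,-1,(0,0,255),1)
    cv2.imwrite(f"pics/mk{i}.png",cv2.resize(f[r[2]*4:r[3]*4,r[0]*4:r[1]*4],None,fx=.7,fy=.7))
E
```

```text
855.5137254901961 790.0 1437.6392156862744 1355.0
680.8509803921569 621.0 607.1411764705882 569.0
(0,) case (array([435.1, 281.3,  -6.4]), np.float64(63.5)) tin (array([ 493. , -304.3,   12. ]), np.float64(76.9))
  lip w 36 (array([526.4, -54.5,  -6.8]), np.float64(41.5))
  lip w 38 (array([526.6, -52.7,  -6.4]), np.float64(31.6))
  lip w 40 (array([526.4, -53.4,  -7.5]), np.float64(26.8))
  lip w 42 (array([526.2, -53.1,  -7.5]), np.float64(33.3))
(1,) case (array([434.6, 281.2,  -4.2]), np.float64(58.5)) tin (array([ 492.7, -304.3,   11.1]), np.float64(40.2))
  lip w 36 (array([527.1, -54.3,  -6.6]), np.float64(38.2))
  lip w 38 (array([527.3, -51.4,  -6.2]), np.float64(27.9))
  lip w 40 (array([527.3, -50.2,  -5.9]), np.float64(17.8))
  lip w 42 (array([527.3, -50.2,  -5.7]), np.float64(16.9))
(0, 1) case (array([434.6, 281.1,  -5.1]), np.float64(125.4)) tin (array([ 492.7, -304.2,   11.7]), np.float64(118.7))
  lip w 36 (array([526.7, -53.5,  -6.7]), np.float64(80.7))
  lip w 38 (array([526.8, -54. ,  -7.3]), np.float64(62.2))
  lip w 40 (array([527.1, -50.9,  -6.2]), np.float64(47.0))
  lip w 42 (array([527.2, -50.5,  -5.9]), np.float64(51.0))
```

View pics/mk0.png

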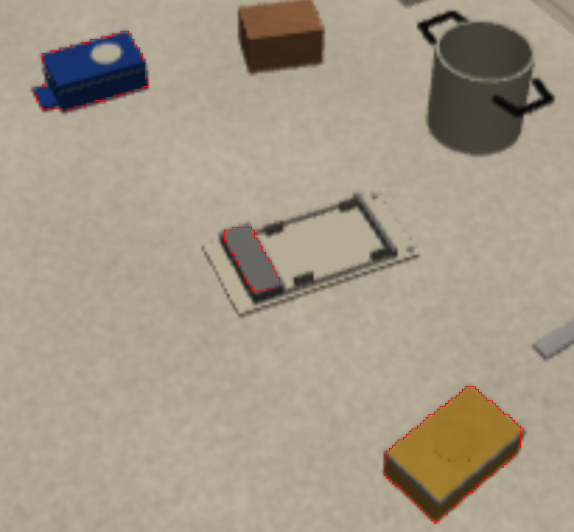

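The overlay shows the masks hugging the case, the tin and the lip top. Next I refine the dock yaw and lateral centre using the rails, plate edges and tail wall.

```bash
python3 - <<'E'
from fit import *
from scipy.optimize import minimize
S,T=load("side0"),load("top0")
# tail wall + lip + rails: gray profile sampled in dock frame, rectified at plane z, both views
for n,c in(("S",S),("T",T)):
    g=cv2.cvtColor(c["frame"],cv2.COLOR_RGB2GRAY).astype(np.float32)
    for yaw in(-5,-6,-7):
        a=np.radians(yaw);ex=np.array([np.cos(a),np.sin(a),0]);ey=np.array([-np.sin(a),np.cos(a),0])
        def samp(X,Y,z):
            P=np.array([527,-51,z])+X[...,None]*ex+Y[...,None]*ey
            uv=proj(c,P.reshape(-1,3)).astype(np.float32)
            return cv2.remap(g,uv[:,0].reshape(X.shape).copy(),uv[:,1].reshape(X.shape).copy(),cv2.INTER_CUBIC)
        # sharpness of averaged profiles: plate long edges (z=6), rails (z=8), lip free edge (z=22)
        xs=np.arange(-20,25,1.);ys=np.arange(-60,60,1.);X,Y=np.meshgrid(xs,ys,indexing="ij")
        p=samp(X,Y,6).mean(0)
        xl=np.arange(-100,-40,1.);yl=np.arange(-30,30,1.);X,Y=np.meshgrid(xl,yl,indexing="ij")
        l=samp(X,Y,22).mean(1);xt=np.arange(30,80,1.);X,Y=np.meshgrid(xt,np.arange(-20,20,1.),indexing="ij");t=samp(X,Y,16).mean(1)
        print(n,yaw,"sharp",np.abs(np.diff(p)).max().round(1),np.square(np.diff(p)).sum().round(),np.square(np.diff(l)).sum().round(),np.square(np.diff(t)).sum().round())
        if yaw==-6:
            print("rail y",p.round().astype(int).tolist());print("lip from -100",l.round().astype(int).tolist());print("tail from 30",t.round().astype(int).tolist())
E
```

```text
S -5 sharp 21.3 7065.0 6825.0 5707.0
S -6 sharp 21.5 7244.0 7178.0 5801.0
rail y [170, 170, 169, 169, 169, 170, 170, 168, 161, 145, 124, 104, 98, 108, 128, 145, 147, 133, 111, 92, 82, 82, 93, 112, 134, 152, 164, 170, 172, 173, 172, 172, 172, 172, 172, 172, 172, 172, 172, 172, 172, 172, 172, 172, 172, 172, 172, 172, 172, 172, 172, 172, 172, 172, 172, 172, 172, 172, 172, 172, 172, 172, 172, 171, 171, 171, 171, 171, 171, 171, 171, 171, 171, 171, 172, 172, 171, 171, 171, 171, 171, 171, 172, 172, 172, 172, 172, 171, 171, 171, 172, 172, 174, 175, 172, 164, 149, 129, 108, 91, 83, 86, 98, 116, 134, 149, 159, 166, 169, 171, 172, 172, 171, 171, 171, 171, 171, 171, 172, 172]
lip from -100 [178, 172, 146, 105, 62, 35, 31, 45, 68, 89, 100, 103, 103, 102, 102, 102, 102, 102, 102, 102, 102, 102, 102, 103, 103, 103, 103, 103, 103, 103, 103, 103, 103, 102, 101, 101, 106, 117, 134, 151, 163, 166, 166, 164, 163, 162, 159, 154, 150, 148, 148, 148, 149, 149, 149, 149, 149, 148, 147, 148]
tail from 30 [171, 171, 171, 171, 171, 171, 171, 172, 172, 171, 172, 175, 175, 166, 144, 110, 74, 48, 40, 48, 66, 83, 
[... 737 characters left out ...]
 140, 124, 106, 93, 93, 104, 120, 135, 141, 141, 139, 138, 138, 140, 142, 142, 142, 142, 142, 142, 142, 142, 142]
lip from -100 [147, 147, 148, 149, 147, 143, 137, 128, 118, 108, 100, 94, 92, 92, 94, 95, 96, 96, 96, 96, 96, 96, 96, 96, 96, 96, 96, 96, 96, 96, 96, 96, 95, 94, 93, 95, 100, 107, 117, 126, 135, 141, 145, 147, 148, 148, 147, 146, 146, 146, 146, 146, 146, 145, 145, 145, 145, 145, 145, 144]
tail from 30 [145, 145, 145, 145, 145, 145, 145, 145, 145, 145, 145, 146, 147, 148, 149, 148, 143, 136, 126, 114, 102, 91, 87, 91, 100, 114, 126, 135, 141, 145, 147, 147, 147, 147, 146, 146, 145, 145, 145, 146, 146, 147, 146, 145, 142, 139, 137, 136, 135, 136]
T -7 sharp 18.6 3133.0 830.0 1208.0
```

```bash
cat > go.py <<'E'
import sys,numpy as np
from workcell import bot
from scipy.spatial.transform import Rotation as R
def go(x,y,z,yaw,tilt=0):
    """tool target; yaw = object yaw; tilt = object nose-down deg. prints total shift in current tool frame, then turn"""
    s=bot.sense(); r=R.from_euler("xyz",s["eef_rot"],degrees=True)
    t=R.from_euler("z",yaw+180,degrees=True)*R.from_euler("x",180,degrees=True)*R.from_euler("y",-tilt,degrees=True)
    print("shift",r.inv().apply(np.array([x,y,z])-s["tool_pos"]).round(1),"turn",(r.inv()*t).as_rotvec().round(4),"err w",(np.array([x,y,z])-s["tool_pos"]).round(1))
    print("t",round(s["clock"],2),"F",s["contact_force"].round(1),"w",round(s["width"],1),"grip",round(s["grip_force"],1),"rot",s["eef_rot"].round(2))
if __name__=="__main__":go(*map(float,sys.argv[1:]))
E
python3 go.py 434.7 281.2 100 -5
python3 - <<'E'
from h import *
for n in("side0","top0"):
    c=load(n);W=world(c);a=np.radians(-6.4);d=W[...,:2]-[527,-50.5]
    x=d@[np.cos(a),np.sin(a)];y=d@[-np.sin(a),np.cos(a)];z=W[...,2]
    for lo,hi in((-46,-37),(-37,-30),(-20,20),(30,37),(37,46)):
        m=(abs(x)<22)&(y>lo)&(y<hi);print(n,lo,hi,np.percentile(z[m],[5,50,95,100]).round(1))
E
```

```text
shift [-276.3 -136.5  108.5] turn [-0.0015 -0.0005 -0.3465] err w [ 193.3 -240.1 -108.3]
t 0.1 F [-0.3  0.  -0.5] w 85.6 grip 0.0 rot [-1.7991e+02 -1.0000e-02  1.5514e+02]
side0 -46 -37 [-1.   5.6  8.2 10.9]
side0 -37 -30 [1.4 5.1 7.4 9. ]
side0 -20 20 [2.2 4.6 7.5 8.7]
side0 30 37 [1.8 4.8 7.8 9.2]
side0 37 46 [2.6 5.8 9.2 9.6]
top0 -46 -37 [ 3.5  7.2 12.9 13.5]
top0 -37 -30 [-1.   5.1 13.1 14.9]
top0 -20 20 [-0.2  6.  11.5 15.5]
top0 30 37 [ 1.4  5.7 11.6 12.4]
top0 37 46 [ 2.3  7.4 12.2 13.1]
```

apply_moves(
  rows=[
    {"jaw": 1,"translation": [-39.5,-19.5,15.5],"dr": [0,0,0]},
    {"jaw": 1,"translation": [-39.5,-19.5,15.5],"dr": [0,0,0]},
    {"jaw": 1,"translation": [-39.5,-19.5,15.5],"dr": [0,0,0]},
    {"jaw": 1,"translation": [-39.5,-19.5,15.5],"dr": [0,0,0]},
    {"jaw": 1,"translation": [-39.5,-19.5,15.5],"dr": [0,0,0]},
    {"jaw": 1,"translation": [-39.5,-19.5,15.5],"dr": [0,0,0]},
    {"jaw": 1,"translation": [-39.3,-19.5,15.5],"dr": [0,0,0]},
    {"jaw": 1,"translation": [0,0,0],"dr": [0,0,-0.115]},
  ],
  squeeze=40,
)

```text
clock: 0.9
tool_pos: [436.7, 277.3, 98.1]
eef_rot: [-179.8, -0.1, 161.5]
contact_force: [-1.0, 0.5, 0.9]
width: 85.6
grip_force: 0.0
```

apply_moves(
  rows=[
    {"jaw": 1,"translation": [0,0,0],"dr": [0,0,-0.115]},
    {"jaw": 1,"translation": [0,0,0],"dr": [0,0,-0.115]},
    {"jaw": 1,"translation": [0,0,0],"dr": [0,0,0]},
    {"jaw": 1,"translation": [0,0,0],"dr": [0,0,0]},
  ],
)

```text
clock: 1.3
tool_pos: [434.8, 281.7, 100.4]
eef_rot: [-180.0, -0.0, 174.8]
contact_force: [-0.4, -0.1, -0.2]
width: 85.4
grip_force: 0.0
```

```bash
python3 go.py 434.7 281.2 12 -5
```

```text
shift [ 0.  -0.5 88.4] turn [-0.0002 -0.0005 -0.0041] err w [ -0.1  -0.5 -88.4]
t 1.3 F [-0.4 -0.1 -0.2] w 85.4 grip 0.0 rot [-1.7999e+02 -3.0000e-02  1.7476e+02]
```

apply_moves(
  rows=[
    {"jaw": 1,"translation": [0,-0.5,20],"dr": [0,0,-0.004]},
    {"jaw": 1,"translation": [0,0,25],"dr": [0,0,0]},
    {"jaw": 1,"translation": [0,0,25],"dr": [0,0,0]},
    {"jaw": 1,"translation": [0,0,14],"dr": [0,0,0]},
    {"jaw": 1,"translation": [0,0,4],"dr": [0,0,0]},
    {"jaw": 0.8,"translation": [0,0,0],"dr": [0,0,0]},
    {"jaw": 0.6,"translation": [0,0,0],"dr": [0,0,0]},
    {"jaw": 0.5,"translation": [0,0,0],"dr": [0,0,0]},
  ],
)

```text
clock: 2.1
tool_pos: [437.5, 282.1, 15.7]
eef_rot: [179.9, 0.3, 175.1]
contact_force: [-2.5, -5.5, 19.6]
width: 44.3
grip_force: 8.5
```

apply_moves(
  rows=[
    {"jaw": 0.3,"translation": [0,0,0],"dr": [0,0,0]},
    {"jaw": 0.3,"translation": [0,0,0],"dr": [0,0,0]},
    {"jaw": 0.3,"translation": [0,0,0],"dr": [0,0,0]},
    {"jaw": 0.3,"translation": [0,0,0],"dr": [0,0,0]},
  ],
)

```text
clock: 2.5
tool_pos: [439.8, 282.3, 17.6]
eef_rot: [179.8, 0.6, 175.1]
contact_force: [-0.6, -3.8, 22.0]
width: 26.2
grip_force: 10.7
```

```bash
python3 - <<'E'
from workcell import bot
from h import *
o=[]
for n,r in(("side",(210,300,110,200)),("top",(190,280,160,250))):
    c=bot.read_camera(n);np.savez(n+"1.npz",**c)
    o.append(cv2.resize(c["frame"][r[2]:r[3],r[0]:r[1],::-1],None,fx=4.4,fy=4.4,interpolation=2))
cv2.imwrite("pics/look1.png",np.hstack(o)); print(bot.sense()["contact_force"],bot.sense()["width"])
E
```

```text
[ 0.05808437 -3.01987216 20.64003813] 25.706763858644848
```

View pics/look1.png

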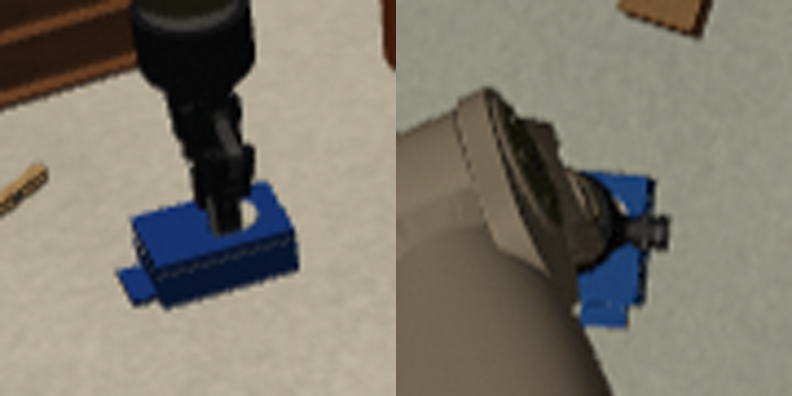

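The side crop shows the finger ending on the case top beside the disc, at about side pixel (262,163). So the fingers have closed on top rather than round the body. I'll check this with depth before moving.

```bash
python3 - <<'E'
from fit import *
S,T=load("side1"),load("top1")
W=world(S);f=S["frame"]
for v in range(120,172,4):
    print(v,[(u,int(f[v,u].max()),W[v,u].round().astype(int).tolist()) for u in(256,260,263,266)])
WT=world(T)
for v in(206,210,214): print("T",v,[(u,int(T["frame"][v,u].max()),WT[v,u].round().astype(int).tolist()) for u in(236,240,244,248,251,255)])
print(proj(S,[[439.8,282.3,9.6],[439.8,282.3,17.6],[439.8,282.3,40]]),proj(T,[[439.8,282.3,17.6]]))
bm=[mask(S,95,135,60,(225,290,140,190))]
print(fit([S],bm,CASE,[435,281,-5]))
E
```

```text
120 [(256, 9, [432, 243, 205]), (260, 9, [444, 246, 199]), (263, 8, [451, 242, 200]), (266, 7, [464, 254, 188])]
124 [(256, 9, [431, 246, 191]), (260, 9, [442, 243, 189]), (263, 9, [451, 245, 185]), (266, 8, [462, 250, 178])]
128 [(256, 10, [429, 245, 179]), (260, 8, [440, 242, 177]), (263, 19, [450, 245, 172]), (266, 177, [547, 476, -2])]
132 [(256, 9, [427, 243, 168]), (260, 9, [439, 243, 163]), (263, 16, [456, 266, 143]), (266, 181, [537, 453, -1])]
136 [(256, 10, [427, 246, 153]), (260, 31, [438, 245, 149]), (263, 8, [445, 240, 150]), (266, 181, [529, 436, -4])]
140 [(256, 7, [426, 248, 138]), (260, 54, [433, 235, 144]), (263, 17, [451, 259, 121]), (266, 182, [519, 415, -3])]
144 [(256, 17, [431, 267, 110]), (260, 21, [427, 223, 140]), (263, 67, [435, 219, 139]), (266, 16, [443, 217, 137])]
148 [(256, 10, [426, 257, 104]), (260, 8, [424, 217, 131]), (263, 19, [433, 218, 127]), (266, 7, [442, 219, 122])]
152 [(256, 12, [426, 261, 86]), (260, 8, [426, 227, 109]), (263, 12, [437, 232, 102]), (266, 9, [445, 231, 100])]
156 [(256, 7, [435, 292, 47]), (260, 8, [429, 241, 84]), (263, 9,
[... 375 characters left out ...]
447, 251, 24])]
T 206 [(236, 32, [448, 244, 245]), (240, 87, [460, 269, 41]), (244, 116, [460, 256, 39]), (248, 66, [462, 249, 2]), (251, 146, [462, 239, -2]), (255, 145, [462, 225, -1])]
T 210 [(236, 41, [436, 240, 267]), (240, 8, [440, 244, 183]), (244, 40, [444, 247, 94]), (248, 23, [442, 228, 133]), (251, 25, [442, 217, 141]), (255, 145, [448, 224, 6])]
T 214 [(236, 38, [422, 227, 336]), (240, 12, [428, 245, 177]), (244, 29, [431, 246, 96]), (248, 38, [430, 227, 141]), (251, 41, [430, 219, 131]), (255, 144, [435, 224, 5])]
[[260.07090336 166.70275078]
 [259.80882652 164.69482706]
 [259.06313284 158.98163219]] [[237.22140496 212.42836365]]
(array([435.9, 282.5,  -4.8]), np.float64(146.8))
```

```bash
python3 - <<'E'
from fit import *
S,T=load("side0"),load("top0")
print("proj tip start S,T",proj(S,[[241.4,521.3,200],[241.4,521.3,265]]),proj(T,[[241.4,521.3,200]]))
W=world(S)
for v in range(40,96,4): print(v,[(u,W[v,u].round().astype(int).tolist()) for u in range(136,168,4) if S["frame"][v,u].max()<60 and W[v,u,2]>60])
S1=load("side1");W1=world(S1)
m=(W1[...,2]>60)&(W1[...,2]<300);m[:,:200]=0
P=W1[m]; 
for z in range(60,300,20):
    q=P[(P[:,2]>z)&(P[:,2]<z+20)&(abs(P[:,0]-440)<90)&(abs(P[:,1]-282)<100)]
    if len(q):print(z,len(q),np.percentile(q,[5,50,95],axis=0).round().tolist())
E
```

```text
proj tip start S,T [[159.07233516  93.57223101]
 [153.06675621  73.33546676]] [[142.59248399 278.02957604]]
40 [(136, [220, 489, 380]), (140, [229, 486, 379]), (144, [239, 485, 377]), (148, [248, 481, 377]), (152, [259, 489, 371]), (156, [270, 493, 367]), (160, [362, 1021, 143]), (164, [377, 1023, 139])]
44 [(136, [218, 492, 368]), (140, [227, 487, 369]), (144, [236, 487, 366]), (148, [246, 487, 364]), (152, [256, 482, 363]), (156, [278, 568, 325]), (160, [357, 1016, 129]), (164, [374, 1032, 120])]
48 [(136, [268, 1026, 131]), (140, [224, 488, 358]), (144, [233, 487, 356]), (148, [245, 497, 349]), (152, [259, 527, 334]), (156, [276, 573, 311]), (160, [355, 1027, 110]), (164, [368, 1016, 111])]
52 [(136, [264, 1024, 117]), (140, [221, 491, 346]), (144, [230, 485, 346]), (148, [241, 491, 341]), (152, [252, 499, 336]), (156, [266, 526, 321]), (160, [285, 583, 293]), (164, [365, 1024, 92])]
56 [(136, [206, 471, 347]), (140, [215, 464, 348]), (144, [224, 457, 348]), (148, [237, 484, 334]), (152, [248, 492, 328]), (156, [266, 546, 301]), (160, [347, 1027, 79]), (164, [361, 1025, 76])]
60 [
[... 1430 characters left out ...]
120 117 [[421.0, 215.0, 121.0], [428.0, 232.0, 133.0], [452.0, 290.0, 140.0]]
140 94 [[421.0, 228.0, 141.0], [433.0, 245.0, 146.0], [454.0, 272.0, 157.0]]
160 118 [[402.0, 242.0, 163.0], [429.0, 249.0, 173.0], [462.0, 273.0, 179.0]]
180 160 [[402.0, 242.0, 181.0], [427.0, 249.0, 190.0], [464.0, 275.0, 199.0]]
200 212 [[403.0, 243.0, 202.0], [428.0, 253.0, 211.0], [468.0, 281.0, 218.0]]
220 125 [[403.0, 243.0, 221.0], [426.0, 250.0, 231.0], [460.0, 273.0, 239.0]]
240 198 [[401.0, 243.0, 241.0], [425.0, 250.0, 249.0], [465.0, 277.0, 259.0]]
260 178 [[403.0, 238.0, 261.0], [425.0, 250.0, 270.0], [465.0, 278.0, 279.0]]
280 196 [[402.0, 240.0, 281.0], [432.0, 248.0, 292.0], [466.0, 269.0, 300.0]]
```

The depth data shows the real fingertips about 30 mm behind where the reported TCP implies. It was so at the start, with tips at z≈245 for TCP 209, and it is so now. The case has hardly moved. I'll back off, add that 30 mm tool correction, and grasp again.

apply_moves(
  rows=[
    {"jaw": 0.4,"translation": [0,0,-15],"dr": [0,0,0]},
    {"jaw": 1,"translation": [0,0,-25],"dr": [0,0,0]},
    {"jaw": 1,"translation": [0,0,-10],"dr": [0,0,0]},
    {"jaw": 1,"translation": [0,0,0],"dr": [0,0,0]},
    {"jaw": 1,"translation": [0,0,0],"dr": [0,0,0]},
    {"jaw": 1,"translation": [0,0,0],"dr": [0,0,0]},
  ],
)

```text
clock: 3.2
tool_pos: [434.3, 281.0, 61.7]
eef_rot: [-180.0, -0.1, 175.1]
contact_force: [0.4, 0.5, 0.6]
width: 85.5
grip_force: 0.0
```

```bash
sed -i 's/    t=R.from_euler("z",yaw/    s["tool_pos"]=s["tool_pos"]-30*r.as_matrix()[:,2]   # real TCP\n    t=R.from_euler("z",yaw/; s/r.inv().apply(np.array(\[x,y,z\])-s\["tool_pos"\])/r.inv().apply(np.array([x,y,z])-s["tool_pos"])/' go.py
python3 - <<'E'
from workcell import bot
from fit import *
c=bot.read_camera("side");np.savez("side2.npz",**c);t=bot.read_camera("top");np.savez("top2.npz",**t)
print(fit([c],[mask(c,95,135,60,(225,290,140,190))],CASE,[435,281,-5]))
W=world(c);m=(W[...,2]>55)&(W[...,2]<300);m[:,:200]=0;P=W[m]
P=P[(abs(P[:,0]-437)<90)&(abs(P[:,1]-282)<100)];print("lowest gripper pts",P[np.argsort(P[:,2])[:12]].round().tolist())
E
python3 go.py 435.3 281.8 12 -5
```

```text
(array([435.3, 282.1,  -6.3]), np.float64(65.2))
lowest gripper pts [[438.0, 323.0, 97.0], [435.0, 324.0, 97.0], [425.0, 235.0, 97.0], [423.0, 230.0, 98.0], [429.0, 325.0, 98.0], [432.0, 229.0, 98.0], [430.0, 231.0, 98.0], [431.0, 322.0, 99.0], [434.0, 227.0, 99.0], [421.0, 239.0, 100.0], [435.0, 323.0, 101.0], [421.0, 232.0, 101.0]]
shift [-1.1  1.  79.5] turn [-0.0009 -0.0017  0.0024] err w [  1.    0.8 -79.5]
t 3.3 F [-0.4  0.4  0.3] w 85.3 grip 0.0 rot [-1.7995e+02 -1.0000e-01  1.7514e+02]
```

apply_moves(
  rows=[
    {"jaw": 1,"translation": [-1,1,24],"dr": [0,0,0]},
    {"jaw": 1,"translation": [0,0,25],"dr": [0,0,0]},
    {"jaw": 1,"translation": [0,0,20],"dr": [0,0,0]},
    {"jaw": 1,"translation": [0,0,10],"dr": [0,0,0]},
    {"jaw": 0.9,"translation": [0,0,0],"dr": [0,0,0]},
    {"jaw": 0.8,"translation": [0,0,0],"dr": [0,0,0]},
    {"jaw": 0.7,"translation": [0,0,0],"dr": [0,0,0]},
  ],
)

```text
clock: 4.0
tool_pos: [436.9, 282.3, -15.4]
eef_rot: [180.0, 0.1, 175.1]
contact_force: [-0.3, -0.8, -0.7]
width: 59.7
grip_force: 5.8
```

apply_moves(
  rows=[
    {"jaw": 0.6,"translation": [0,0,0],"dr": [0,0,0]},
    {"jaw": 0.5,"translation": [0,0,0],"dr": [0,0,0]},
    {"jaw": 0.5,"translation": [0,0,0],"dr": [0,0,0]},
    {"jaw": 0.5,"translation": [0,0,0],"dr": [0,0,0]},
  ],
)

```text
clock: 4.4
tool_pos: [437.0, 282.5, -15.2]
eef_rot: [180.0, 0.1, 175.1]
contact_force: [-0.5, -0.5, 5.9]
width: 59.2
grip_force: 44.9
```

```bash
python3 go.py 435.3 281.8 12 -5
```

```text
shift [ 1.6 -0.8  2.8] turn [0.0008 0.002  0.0024] err w [-1.6 -0.7 -2.8]
t 4.4 F [-0.5 -0.5  5.9] w 59.2 grip 44.9 rot [1.7995e+02 1.2000e-01 1.7514e+02]
```

apply_moves(
  rows=[
    {"jaw": 0.5,"translation": [0,0,-10],"dr": [0,0,0]},
    {"jaw": 0.5,"translation": [0,0,-20],"dr": [0,0,0]},
    {"jaw": 0.5,"translation": [0,0,-25],"dr": [0,0,0]},
    {"jaw": 0.5,"translation": [0,0,-25],"dr": [0,0,0]},
    {"jaw": 0.5,"translation": [0,0,0],"dr": [0,0,0]},
  ],
  squeeze=60,
)

```text
clock: 4.9
tool_pos: [438.5, 283.5, 67.2]
eef_rot: [179.8, 0.3, 175.2]
contact_force: [1.0, 0.5, -2.1]
width: 59.4
grip_force: 66.2
```

```bash
python3 go.py 540 -50.5 95 -6.4
```

```text
shift [-129.6 -324.1    1.8] turn [0.0035 0.0054 0.0271] err w [ 101.7 -333.9   -2.2]
t 4.9 F [ 1.   0.5 -2.1] w 59.4 grip 66.2 rot [179.81   0.31 175.15]
```

apply_moves(
  rows=[
    {"jaw": 0.5,"translation": [-10,-26,0],"dr": [0,0,0]},
    {"jaw": 0.5,"translation": [-18,-44,0],"dr": [0,0,0]},
    {"jaw": 0.5,"translation": [-18,-45,0],"dr": [0,0,0]},
    {"jaw": 0.5,"translation": [-18,-45,0],"dr": [0,0,0]},
    {"jaw": 0.5,"translation": [-18,-45,0],"dr": [0,0,0]},
    {"jaw": 0.5,"translation": [-18,-45,0],"dr": [0,0,0]},
    {"jaw": 0.5,"translation": [-18,-45,0],"dr": [0,0,0]},
    {"jaw": 0.5,"translation": [-12,-29,0],"dr": [0,0,0.027]},
  ],
)

```text
clock: 5.7
tool_pos: [538.4, -54.7, 62.6]
eef_rot: [-180.0, -0.0, 173.4]
contact_force: [0.0, 0.7, -2.7]
width: 58.9
grip_force: 66.1
```

apply_moves(
  rows=[
    {"jaw": 0.5,"translation": [0,0,0],"dr": [0,0,0]},
    {"jaw": 0.5,"translation": [0,0,0],"dr": [0,0,0]},
    {"jaw": 0.5,"translation": [0,0,0],"dr": [0,0,0]},
    {"jaw": 0.5,"translation": [0,0,0],"dr": [0,0,0]},
  ],
)

```text
clock: 6.1
tool_pos: [537.4, -50.2, 63.2]
eef_rot: [180.0, -0.1, 173.7]
contact_force: [1.0, 0.1, -3.0]
width: 59.3
grip_force: 66.2
```

```bash
python3 - <<'E'
from workcell import bot
from fit import *
C=[bot.read_camera(n) for n in("side","top")]
for n,c in zip(("side3","top3"),C):np.savez(n+".npz",**c)
s=bot.sense();x,y,z=s["tool_pos"];print(s["tool_pos"].round(1),s["eef_rot"].round(2))
S=C[0];f=S["frame"][:,:,::-1];u,v=proj(S,[[x,y,z+30]])[0].astype(int)
cv2.imwrite("pics/look3.png",cv2.resize(np.hstack([f[v-70:v+60,u-65:u+65],C[1]["frame"][130:260,270:400,::-1]]),None,fx=3,fy=3,interpolation=2))
Z=z+15.2
bx=[b+[0,0,Z] for b in CASE]
m=mask(S,95,135,60,(u-60,u+60,v-45,v+60))
for dz in(-4,0,4):print(dz,fit([S],[m],[b+[0,0,dz] for b in bx],[x-2,y,-6.4]))
E
python3 go.py 540 -50.5 95 -6.4
```

```text
[537.8 -50.4  63.5] [ 1.7999e+02 -2.0000e-02  1.7371e+02]
-4 (array([537.2, -47. ,  -4.9]), np.float64(402.3))
0 (array([535.1, -50.6,  -5.4]), np.float64(412.2))
4 (array([534. , -53.9,  -5.6]), np.float64(424.2))
shift [-2.2  0.1 -1.5] turn [ 0.0002 -0.0003  0.0019] err w [ 2.2 -0.1  1.5]
t 6.2 F [ 0.4 -0.3 -1.6] w 59.2 grip 66.2 rot [ 1.7999e+02 -2.0000e-02  1.7371e+02]
```

View pics/look3.png

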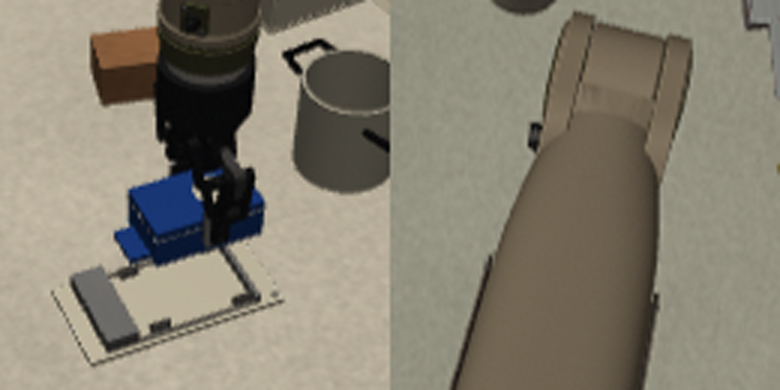

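The side crop shows the case held level above the dock, tongue towards the lip (tongue at crop (130,243), lip at (100,305)). Next I tilt it and line up in the frame coordinates.

```bash
cat > seat.py <<'E'
import sys,numpy as np
from workcell import bot
from scipy.spatial.transform import Rotation as R
C=np.array([527,-50.5,0]);F=R.from_euler("z",-6.4,degrees=True);OFF=np.array([2.2,0,-15.2])
def seat(X,Y,Z,th):
    s=bot.sense(); r=R.from_euler("xyz",s["eef_rot"],degrees=True); D=R.from_euler("z",180,degrees=True)*R.from_euler("x",180,degrees=True)
    case=F.inv().apply(s["tool_pos"]+r.apply(OFF)-C); e=(F.inv()*r*D.inv()).as_euler("xyz",degrees=True)
    t=F*R.from_euler("y",-th,degrees=True)*D; tp=C+F.apply([X,Y,Z])-t.apply(OFF)
    print("case now in frame",case.round(1),"rpy",e.round(2),"| tip x",(case+R.from_euler("xyz",e,degrees=True).apply([-68,0,3.5]))[0].round(1))
    print("turn",(r.inv()*t).as_rotvec().round(4),"shift before turn",r.inv().apply(tp-s["tool_pos"]).round(1),"shift after turn",t.inv().apply(tp-s["tool_pos"]).round(1))
    print("t",round(s["clock"],2),"F frame",F.inv().apply(s["contact_force"]).round(1),"M",s["moment"].round(2),"w",round(s["width"],1),"grip",round(s["grip_force"],1))
if __name__=="__main__":seat(*map(float,sys.argv[1:]))
E
python3 seat.py 14 0 45 10
```

```text
case now in frame [ 8.5  1.3 78.7] rpy [0.01 0.02 0.11] | tip x -59.5
turn [ 0.0004 -0.1748  0.0019] shift before turn [-8.1 -1.3 33.1] shift after turn [-2.2 -1.3 34. ]
t 6.2 F frame [ 0.4 -0.3 -1.6] M [ 0.02 -0.05 -0.02] w 59.2 grip 66.2
```

apply_moves(
  rows=[
    {"jaw": 0.5,"translation": [-4,-1.3,8],"dr": [0,-0.0582,0]},
    {"jaw": 0.5,"translation": [-2,0,12],"dr": [0,-0.0582,0.002]},
    {"jaw": 0.5,"translation": [0,0,14],"dr": [0,-0.0582,0]},
    {"jaw": 0.5,"translation": [0,0,0],"dr": [0,0,0]},
    {"jaw": 0.5,"translation": [0,0,0],"dr": [0,0,0]},
    {"jaw": 0.5,"translation": [0,0,0],"dr": [0,0,0]},
  ],
)

```text
clock: 6.8
tool_pos: [548.0, -54.0, 31.2]
eef_rot: [-180.0, 10.1, 173.5]
contact_force: [0.2, -1.5, -1.5]
width: 58.9
grip_force: 66.1
```

```bash
python3 seat.py 14 0 19.7 10
```

```text
case now in frame [16.4 -1.1 45.8] rpy [ -0.   -10.1   -0.09] | tip x -51.1
turn [-0.0003  0.0018 -0.0015] shift before turn [ 7.   1.1 25.2] shift after turn [ 6.9  1.1 25.2]
t 6.8 F frame [ 0.4 -1.5 -1.5] M [0.02 0.18 0.04] w 58.9 grip 66.1
```

apply_moves(
  rows=[
    {"jaw": 0.5,"translation": [3.5,0.6,6],"dr": [0,0,0]},
    {"jaw": 0.5,"translation": [3.5,0.4,8],"dr": [0,0,0]},
    {"jaw": 0.5,"translation": [0,0,7],"dr": [0,0,0]},
    {"jaw": 0.5,"translation": [0,0,4],"dr": [0,0,0]},
    {"jaw": 0.5,"translation": [0,0,0],"dr": [0,0,0]},
    {"jaw": 0.5,"translation": [0,0,0],"dr": [0,0,0]},
  ],
)

```text
clock: 7.4
tool_pos: [543.9, -52.6, 3.8]
eef_rot: [180.0, 10.0, 173.5]
contact_force: [-0.6, -0.5, -2.2]
width: 59.2
grip_force: 66.4
```

```bash
python3 seat.py 4 0 19.5 10; python3 - <<'E'
from workcell import bot
import cv2,numpy as np
c=bot.read_camera("side");np.savez("side4.npz",**c)
cv2.imwrite("pics/look4.png",cv2.resize(c["frame"][175:265,285:395,::-1],None,fx=6,fy=6,interpolation=2))
E
```

```text
case now in frame [12.2 -0.2 18.4] rpy [ 0.02 -9.99 -0.12] | tip x -55.3
turn [-0.0001 -0.0002 -0.0021] shift before turn [ 7.9  0.2 -2.5] shift after turn [ 7.9  0.2 -2.5]
t 7.4 F frame [-0.5 -0.6 -2.2] M [-0.01  0.26 -0.04] w 59.2 grip 66.4
```

View pics/look4.png

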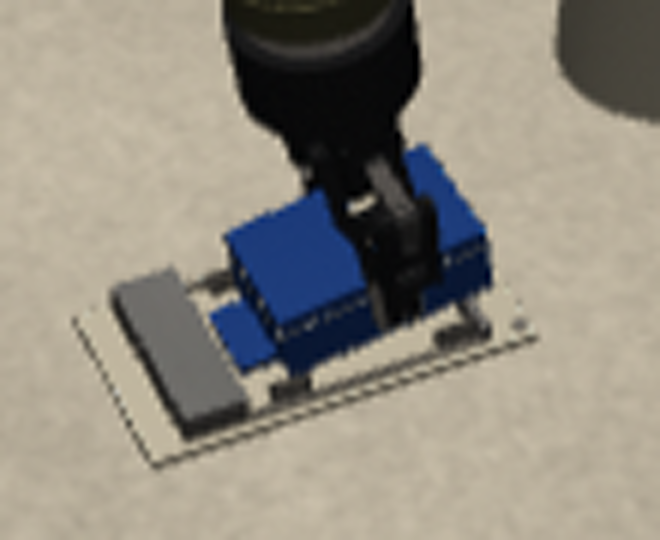

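The crop shows the case tilted tongue-down between the cheeks, with the tongue (230,335) about 6 mm short of the lip edge and square to it. Now I slide it in and feel for the pusher.

apply_moves(
  rows=[
    {"jaw": 0.5,"translation": [3,0.2,-1.5],"dr": [0,0,-0.002]},
    {"jaw": 0.5,"translation": [3,0,-1],"dr": [0,0,0]},
    {"jaw": 0.5,"translation": [2,0,0],"dr": [0,0,0]},
    {"jaw": 0.5,"translation": [0,0,0],"dr": [0,0,0]},
    {"jaw": 0.5,"translation": [0,0,0],"dr": [0,0,0]},
  ],
)

```text
clock: 7.95
tool_pos: [535.7, -51.5, 5.2]
eef_rot: [-180.0, 10.0, 173.6]
contact_force: [-0.5, -0.3, -2.5]
width: 59.2
grip_force: 66.4
```

```bash
python3 seat.py 0 0 18.8 10
```

```text
case now in frame [ 3.9  0.  19.8] rpy [-1.000e-02 -1.002e+01 -1.000e-02] | tip x -63.7
turn [-0.0001  0.0004 -0.0001] shift before turn [ 4.  -0.   0.3] shift after turn [ 4.  -0.   0.3]
t 7.95 F frame [-0.5 -0.4 -2.5] M [0.05 0.19 0.  ] w 59.2 grip 66.4
```

apply_moves(
  rows=[
    {"jaw": 0.5,"translation": [1,0,0.1],"dr": [0,0,0]},
    {"jaw": 0.5,"translation": [1,0,0.1],"dr": [0,0,0]},
    {"jaw": 0.5,"translation": [0,0,0],"dr": [0,0,0]},
    {"jaw": 0.5,"translation": [0,0,0],"dr": [0,0,0]},
  ],
)

```text
clock: 8.35
tool_pos: [534.5, -51.4, 4.9]
eef_rot: [-180.0, 10.1, 173.6]
contact_force: [1.7, -0.6, -1.8]
width: 59.0
grip_force: 66.4
```

apply_moves(
  rows=[
    {"jaw": 0.5,"translation": [1,0,0.1],"dr": [0,0,0]},
    {"jaw": 0.5,"translation": [1,0,0.1],"dr": [0,0,0]},
    {"jaw": 0.5,"translation": [0,0,0],"dr": [0,0,0]},
    {"jaw": 0.5,"translation": [0,0,0],"dr": [0,0,0]},
  ],
)

```text
clock: 8.75
tool_pos: [533.0, -51.2, 4.6]
eef_rot: [-180.0, 10.1, 173.6]
contact_force: [4.1, -0.3, 0.2]
width: 59.3
grip_force: 66.3
```

```bash
python3 seat.py -3 0 18.8 10
```

```text
case now in frame [ 1.2 -0.1 19.2] rpy [-1.000e-02 -1.013e+01 -0.000e+00] | tip x -66.4
turn [-0.0002  0.0023 -0.0001] shift before turn [ 4.2  0.1 -0.3] shift after turn [ 4.2  0.1 -0.3]
t 8.75 F frame [4.1 0.2 0.2] M [ 0.02 -0.68  0.05] w 59.3 grip 66.3
```

apply_moves(
  rows=[
    {"jaw": 0.5,"translation": [1,0,0],"dr": [0,0,0]},
    {"jaw": 0.5,"translation": [1,0,0],"dr": [0,0,0]},
    {"jaw": 0.5,"translation": [1,0,0],"dr": [0,0,0]},
    {"jaw": 0.5,"translation": [1,0,0],"dr": [0,0,0]},
    {"jaw": 0.5,"translation": [0,0,0],"dr": [0,0,0]},
    {"jaw": 0.5,"translation": [0,0,0],"dr": [0,0,0]},
  ],
)

```text
clock: 9.35
tool_pos: [530.4, -51.0, 4.6]
eef_rot: [-180.0, 10.3, 173.6]
contact_force: [6.7, 0.3, 1.1]
width: 59.2
grip_force: 66.4
```

```bash
python3 seat.py -3.5 0 6.5 0;  python3 seat.py -3.5 0 12.7 5
```

```text
case now in frame [-1.4 -0.1 19.2] rpy [-1.000e-02 -1.028e+01  0.000e+00] | tip x -69.0
turn [-0.0002  0.1794  0.    ] shift before turn [ 7.1  0.1 12.3] shift after turn [ 4.8  0.1 13.3]
t 9.35 F frame [6.6 1.1 1.1] M [ 0.09 -1.27 -0.06] w 59.2 grip 66.4
case now in frame [-1.4 -0.1 19.2] rpy [-1.000e-02 -1.028e+01  0.000e+00] | tip x -69.0
turn [-0.0002  0.0921  0.    ] shift before turn [4.6 0.1 6.1] shift after turn [4.  0.1 6.5]
t 9.35 F frame [6.6 1.1 1.1] M [ 0.09 -1.27 -0.06] w 59.2 grip 66.4
```

apply_moves(
  rows=[
    {"jaw": 0.5,"translation": [1.5,0,0],"dr": [0,0,0]},
    {"jaw": 0.5,"translation": [1.0,0,2],"dr": [0,0.03,0]},
    {"jaw": 0.5,"translation": [0.9,0.1,2],"dr": [0,0.03,0]},
    {"jaw": 0.5,"translation": [0.9,0,2.2],"dr": [0,0.032,0]},
    {"jaw": 0.5,"translation": [0,0,0],"dr": [0,0,0]},
    {"jaw": 0.5,"translation": [0,0,0],"dr": [0,0,0]},
  ],
)

```text
clock: 9.95
tool_pos: [528.0, -50.7, -2.3]
eef_rot: [-180.0, 5.1, 173.6]
contact_force: [7.8, 0.4, 2.3]
width: 59.0
grip_force: 66.5
```

```bash
python3 seat.py -3 0 6 0
```

```text
case now in frame [-2.5 -0.1 12.7] rpy [-0.01 -5.06  0.  ] | tip x -70.5
turn [-0.0002  0.0883  0.    ] shift before turn [2.4 0.1 6.7] shift after turn [1.8 0.1 6.9]
t 9.95 F frame [7.7 1.2 2.3] M [ 0.04 -1.48 -0.01] w 59.0 grip 66.5
```

apply_moves(
  rows=[
    {"jaw": 0.5,"translation": [0.6,0,2.2],"dr": [0,0.03,0]},
    {"jaw": 0.5,"translation": [0.6,0.1,2.2],"dr": [0,0.03,0]},
    {"jaw": 0.5,"translation": [0.6,0,2.3],"dr": [0,0.0283,0]},
    {"jaw": 0.5,"translation": [0,0,0],"dr": [0,0,0]},
    {"jaw": 0.5,"translation": [0,0,0],"dr": [0,0,0]},
  ],
)

```text
clock: 10.45
tool_pos: [526.8, -50.6, -9.1]
eef_rot: [-180.0, 0.0, 173.6]
contact_force: [9.1, -1.2, 1.1]
width: 59.2
grip_force: 66.8
```

```bash
python3 seat.py 0 0 5.5 0
```

```text
case now in frame [-2.3 -0.1  6.1] rpy [-0.03 -0.03 -0.  ] | tip x -70.3
turn [-0.0005  0.0006 -0.0001] shift before turn [-2.3  0.1  0.6] shift after turn [-2.3  0.1  0.6]
t 10.45 F frame [ 9.2 -0.1  1.1] M [-0.05 -1.65 -0.03] w 59.2 grip 66.8
```

apply_moves(
  rows=[
    {"jaw": 0.5,"translation": [0,0,1],"dr": [0,0,0]},
    {"jaw": 0.5,"translation": [0,0,1.5],"dr": [0,0,0]},
    {"jaw": 0.5,"translation": [0,0,0],"dr": [0,0,0]},
    {"jaw": 0.5,"translation": [0,0,0],"dr": [0,0,0]},
  ],
)

```text
clock: 10.85
tool_pos: [526.9, -50.6, -9.2]
eef_rot: [-180.0, 0.1, 173.6]
contact_force: [2.5, 0.5, 21.6]
width: 58.9
grip_force: 69.0
```

```bash
python3 seat.py 0 0 6 0
```

```text
case now in frame [-2.3 -0.1  6. ] rpy [-0.04 -0.12 -0.  ] | tip x -70.3
turn [-0.0006  0.0021 -0.0001] shift before turn [-2.3  0.1  0. ] shift after turn [-2.3  0.1  0. ]
t 10.85 F frame [ 2.4  0.8 21.6] M [ 0.38 -0.42  0.01] w 58.9 grip 69.0
```

apply_moves(
  rows=[
    {"jaw": 0.5,"translation": [0,0,-1.5],"dr": [0,0,0]},
    {"jaw": 0.5,"translation": [-1,0,0],"dr": [0,0,0]},
    {"jaw": 0.5,"translation": [-1,0,0],"dr": [0,0,0]},
    {"jaw": 0.5,"translation": [-0.6,0,0],"dr": [0,0,0]},
    {"jaw": 0.5,"translation": [0,0,0],"dr": [0,0,0]},
    {"jaw": 0.5,"translation": [0,0,0],"dr": [0,0,0]},
  ],
)

```text
clock: 11.45
tool_pos: [526.6, -50.6, -9.2]
eef_rot: [-180.0, -0.2, 173.6]
contact_force: [-1.2, -0.4, 16.5]
width: 59.3
grip_force: 68.6
```

```bash
python3 seat.py 0 0 6 0
```

```text
case now in frame [-2.5 -0.1  6.1] rpy [-0.05  0.18 -0.01] | tip x -70.5
turn [-0.0008 -0.0031 -0.0002] shift before turn [-2.6  0.1  0. ] shift after turn [-2.6  0.1  0. ]
t 11.45 F frame [-1.2 -0.5 16.5] M [ 0.15 -0.07  0.03] w 59.3 grip 68.6
```

apply_moves(
  rows=[
    {"jaw": 0.5,"translation": [0,0,-1.5],"dr": [0,0,0]},
    {"jaw": 0.5,"translation": [0,0,0],"dr": [0,0,0]},
    {"jaw": 0.5,"translation": [0,0,0],"dr": [0,0,0]},
    {"jaw": 0.5,"translation": [0,0,0],"dr": [0,0,0]},
  ],
)

```text
clock: 11.85
tool_pos: [527.6, -50.7, -9.1]
eef_rot: [-180.0, -0.1, 173.6]
contact_force: [5.9, -1.0, 1.6]
width: 59.1
grip_force: 66.8
```

```bash
python3 seat.py 0 0 6 0
```

```text
case now in frame [-1.5 -0.1  6.1] rpy [-0.03  0.12 -0.01] | tip x -69.5
turn [-0.0006 -0.0021 -0.0001] shift before turn [-1.5  0.1  0.1] shift after turn [-1.5  0.1  0.1]
t 11.85 F frame [ 6.  -0.3  1.6] M [-0.01 -1.33  0.05] w 59.1 grip 66.8
```

apply_moves(
  rows=[
    {"jaw": 0.5,"translation": [-0.7,0,0],"dr": [0,0,0]},
    {"jaw": 0.5,"translation": [-0.7,0,0],"dr": [0,0.002,0]},
    {"jaw": 0.5,"translation": [0,0,0],"dr": [0,0,0]},
    {"jaw": 0.5,"translation": [0,0,0],"dr": [0,0,0]},
  ],
)

```text
clock: 12.25
tool_pos: [527.6, -50.7, -9.1]
eef_rot: [-180.0, -0.4, 173.6]
contact_force: [0.5, -0.7, 7.1]
width: 59.3
grip_force: 67.4
```

```bash
python3 seat.py 0 0 6 0
```

```text
case now in frame [-1.5 -0.1  6.1] rpy [-0.04  0.38 -0.01] | tip x -69.5
turn [-0.0007 -0.0066 -0.0002] shift before turn [-1.6  0.1  0.1] shift after turn [-1.6  0.1  0.1]
t 12.25 F frame [ 0.5 -0.6  7.1] M [-0.16 -0.92  0.09] w 59.3 grip 67.4
```

apply_moves(
  rows=[
    {"jaw": 0.5,"translation": [0,0,0],"dr": [0,-0.005,0]},
    {"jaw": 0.66,"translation": [0,0,0],"dr": [0,0,0]},
    {"jaw": 0.72,"translation": [0,0,0],"dr": [0,0,0]},
    {"jaw": 0.8,"translation": [0,0,0],"dr": [0,0,0]},
    {"jaw": 0.9,"translation": [0,0,0],"dr": [0,0,0]},
    {"jaw": 1,"translation": [0,0,0],"dr": [0,0,0]},
    {"jaw": 1,"translation": [0,0,0],"dr": [0,0,0]},
    {"jaw": 1,"translation": [0,0,-10],"dr": [0,0,0]},
  ],
  squeeze=20,
)

```text
clock: 13.05
tool_pos: [525.6, -49.9, -0.8]
eef_rot: [180.0, -0.3, 173.6]
contact_force: [-0.7, 1.2, 0.5]
width: 85.3
grip_force: 0.0
```

apply_moves(
  rows=[
    {"jaw": 1,"translation": [0,0,-20],"dr": [0,0,0]},
    {"jaw": 1,"translation": [0,0,-30],"dr": [0,0,0]},
    {"jaw": 1,"translation": [0,0,-40],"dr": [0,0,0]},
    {"jaw": 1,"translation": [0,0,-30],"dr": [0,0,0]},
    {"jaw": 1,"translation": [0,0,0],"dr": [0,0,0]},
  ],
)

```text
clock: 13.55
tool_pos: [530.8, -51.1, 125.7]
eef_rot: [-179.9, 0.4, 173.6]
contact_force: [0.2, 0.5, -0.3]
width: 85.5
grip_force: 0.0
```

```bash
python3 go.py 493 -304 95 11.4; python3 - <<'E'
from workcell import bot
from fit import *
c=bot.read_camera("side");np.savez("side5.npz",**c)
m=mask(c,95,135,60,(285,385,180,260))
for k,bx in(("body",CASE[:1]),):
  for z in(4,6,8):print(z,fit([c],[m],[b+[0,0,z] for b in bx],[527,-50.5,-6.4]),m.sum())
cv2.imwrite("pics/look5.png",cv2.resize(c["frame"][165:265,285:395,::-1],None,fx=5,fy=5,interpolation=2))
E
```

```text
shift [   9.5 -255.5   61. ] turn [-0.0023  0.0061 -0.3107] err w [ -37.6 -253.   -60.7]
t 13.55 F [ 0.2  0.5 -0.3] w 85.5 grip 0.0 rot [-179.92    0.36  173.6 ]
4 (array([527. , -48.9,  -4.8]), np.float64(92.4)) 1054.0
6 (array([525.4, -50. ,  -6.2]), np.float64(96.8)) 1054.0
8 (array([524.6, -51.8,  -5. ]), np.float64(97.7)) 1054.0
```

View pics/look5.png

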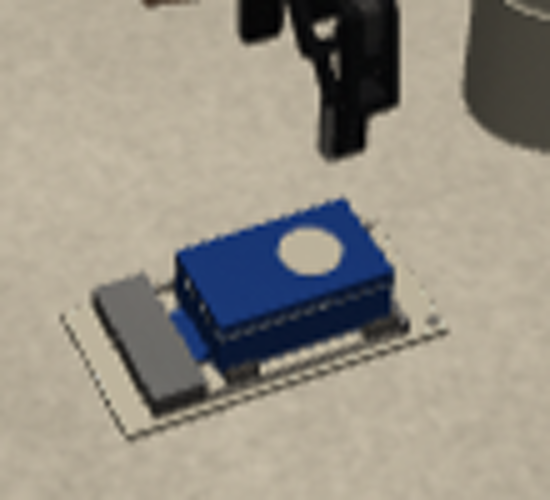

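The crop shows the case flat and square in the dock: tongue under the lip at (190,335), tail behind the wall, cheeks on both sides. The gripper is free of it. Now the tin.

apply_moves(
  rows=[
    {"jaw": 1,"translation": [1,-30,0],"dr": [0,0,0]},
    {"jaw": 1,"translation": [2,-45,8],"dr": [0,0,0]},
    {"jaw": 1,"translation": [2,-48,10],"dr": [0,0,0]},
    {"jaw": 1,"translation": [2,-48,12],"dr": [0,0,0]},
    {"jaw": 1,"translation": [2,-48,15],"dr": [0,0.006,0]},
    {"jaw": 1,"translation": [0.5,-36.5,16],"dr": [0,0,-0.104]},
    {"jaw": 1,"translation": [0,0,0],"dr": [0,0,-0.104]},
    {"jaw": 1,"translation": [0,0,0],"dr": [0,0,-0.103]},
  ],
)

```text
clock: 14.4
tool_pos: [487.4, -303.4, 57.0]
eef_rot: [179.7, -0.6, -168.5]
contact_force: [-0.2, -0.1, 0.1]
width: 85.6
grip_force: 0.0
```

apply_moves(
  rows=[
    {"jaw": 1,"translation": [0,0,0],"dr": [0,0,0]},
    {"jaw": 1,"translation": [0,0,0],"dr": [0,0,0]},
    {"jaw": 1,"translation": [0,0,0],"dr": [0,0,0]},
  ],
)

```text
clock: 14.7
tool_pos: [489.2, -302.3, 59.1]
eef_rot: [179.8, -0.5, -168.7]
contact_force: [-0.4, -1.1, 0.6]
width: 85.4
grip_force: 0.0
```

```bash
python3 go.py 492.8 -304.2 13 11.4
```

```text
shift [-3.6 -2.7 76. ] turn [ 0.003  -0.0086 -0.0009] err w [  3.3  -1.9 -76.1]
t 14.7 F [-0.4 -1.1  0.6] w 85.4 grip 0.0 rot [ 179.83   -0.49 -168.65]
```

apply_moves(
  rows=[
    {"jaw": 1,"translation": [-3.4,-2.6,18],"dr": [0.003,-0.0086,0]},
    {"jaw": 1,"translation": [0,0,24],"dr": [0,0,0]},
    {"jaw": 1,"translation": [0,0,22],"dr": [0,0,0]},
    {"jaw": 1,"translation": [0,0,12],"dr": [0,0,0]},
    {"jaw": 0.9,"translation": [0,0,0],"dr": [0,0,0]},
    {"jaw": 0.8,"translation": [0,0,0],"dr": [0,0,0]},
    {"jaw": 0.7,"translation": [0,0,0],"dr": [0,0,0]},
    {"jaw": 0.6,"translation": [0,0,0],"dr": [0,0,0]},
  ],
  squeeze=45,
)

```text
clock: 15.5
tool_pos: [493.8, -305.0, -15.2]
eef_rot: [-179.9, 0.1, -168.6]
contact_force: [-0.5, 1.8, 4.2]
width: 59.6
grip_force: 50.3
```

apply_moves(
  rows=[
    {"jaw": 0.5,"translation": [0,0,0],"dr": [0,0,0]},
    {"jaw": 0.5,"translation": [0,0,0],"dr": [0,0,0]},
    {"jaw": 0.5,"translation": [0,0,0],"dr": [0,0,0]},
    {"jaw": 0.5,"translation": [0,0,0],"dr": [0,0,0]},
  ],
)

```text
clock: 15.9
tool_pos: [493.9, -305.1, -15.2]
eef_rot: [-179.9, 0.1, -168.6]
contact_force: [-1.0, 1.9, 6.2]
width: 59.4
grip_force: 50.4
```

```bash
python3 go.py 492.8 -304.2 13 11.4; python3 - <<'E'
from workcell import bot
print(bot.sense()["tool_pos"],bot.sense()["eef_rot"])
E
```

```text
shift [0.8 1.  1.8] turn [-0.0017  0.0021  0.0002] err w [-1.   0.8 -1.8]
t 15.9 F [-1.   1.9  6.2] w 59.4 grip 50.4 rot [-1.7990e+02  1.2000e-01 -1.6859e+02]
[ 493.85588462 -305.06529394  -15.21970546] [-1.79902458e+02  1.20531175e-01 -1.68586289e+02]
```

apply_moves(
  rows=[
    {"jaw": 0.5,"translation": [0,0,-10],"dr": [0,0,0]},
    {"jaw": 0.5,"translation": [0,0,-25],"dr": [0,0,0]},
    {"jaw": 0.5,"translation": [0,0,-30],"dr": [0,0,0]},
    {"jaw": 0.5,"translation": [0,0,-25],"dr": [0,0,0]},
    {"jaw": 0.5,"translation": [0,0,0],"dr": [0,0,0.1]},
    {"jaw": 0.5,"translation": [0,0,0],"dr": [0,0,0.1]},
    {"jaw": 0.5,"translation": [0,0,0],"dr": [0,0,0.109]},
    {"jaw": 0.5,"translation": [0,0,0],"dr": [0,0,0]},
  ],
)

```text
clock: 16.7
tool_pos: [492.8, -304.7, 73.7]
eef_rot: [-180.0, 0.0, 173.7]
contact_force: [-0.3, -0.3, -4.2]
width: 59.3
grip_force: 49.7
```

```bash
python3 go.py 526.4 -50.4 101 -6.3
```

```text
shift [ -5.4 256.5   2.5] turn [-0.0006  0.0004 -0.0003] err w [ 33.6 254.3  -2.7]
t 16.7 F [-0.3 -0.3 -4.2] w 59.3 grip 49.7 rot [-1.7996e+02  2.0000e-02  1.7368e+02]
```

apply_moves(
  rows=[
    {"jaw": 0.5,"translation": [-1,25,0],"dr": [0,0,0]},
    {"jaw": 0.5,"translation": [-1,45,0],"dr": [0,0,0]},
    {"jaw": 0.5,"translation": [-1,48,0],"dr": [0,0,0]},
    {"jaw": 0.5,"translation": [-1,48,0],"dr": [0,0,0]},
    {"jaw": 0.5,"translation": [-1,48,1],"dr": [0,0,0]},
    {"jaw": 0.5,"translation": [-0.4,32,1.5],"dr": [0,0,0]},
    {"jaw": 0.5,"translation": [0,10.5,0],"dr": [0,0,0]},
  ],
)

```text
clock: 17.4
tool_pos: [526.0, -47.0, 70.7]
eef_rot: [180.0, -0.0, 174.1]
contact_force: [-0.0, -0.8, -3.4]
width: 59.2
grip_force: 50.0
```

apply_moves(
  rows=[
    {"jaw": 0.5,"translation": [0,0,15],"dr": [0,0,0]},
    {"jaw": 0.5,"translation": [0,0,10],"dr": [0,0,0]},
    {"jaw": 0.5,"translation": [0,0,0],"dr": [0,0,0]},
    {"jaw": 0.5,"translation": [0,0,0],"dr": [0,0,0]},
    {"jaw": 0.5,"translation": [0,0,0],"dr": [0,0,0]},
  ],
)

```text
clock: 17.9
tool_pos: [526.8, -51.1, 46.1]
eef_rot: [-180.0, 0.1, 173.7]
contact_force: [-0.9, -0.4, -2.6]
width: 58.9
grip_force: 49.9
```

```bash
python3 go.py 526.4 -50.4 66 -6.3; python3 - <<'E'
from workcell import bot
from fit import *
c=bot.read_camera("side");np.savez("side6.npz",**c);s=bot.sense();x,y,z=s["tool_pos"];print(s["tool_pos"].round(1))
m=mask(c,12,35,90,(285,395,170,250));Z=z+15.2;print(m.sum(),Z)
print(fit([c],[m],[TIN[0]+[0,0,Z]],[x,y,-6.3]))
cv2.imwrite("pics/look6.png",cv2.resize(c["frame"][155:265,280:400,::-1],None,fx=5,fy=5,interpolation=2))
E
```

```text
shift [ 0.5  0.6 10.1] turn [-0.0005  0.0011 -0.0006] err w [ -0.4   0.7 -10.1]
t 17.9 F [-0.9 -0.4 -2.6] w 58.9 grip 49.9 rot [-1.7997e+02  6.0000e-02  1.7366e+02]
[526.9 -51.   46.2]
655.0 61.419083245016296
(array([523.3, -48.7,  -2.3]), np.float64(445.1))
```

View pics/look6.png

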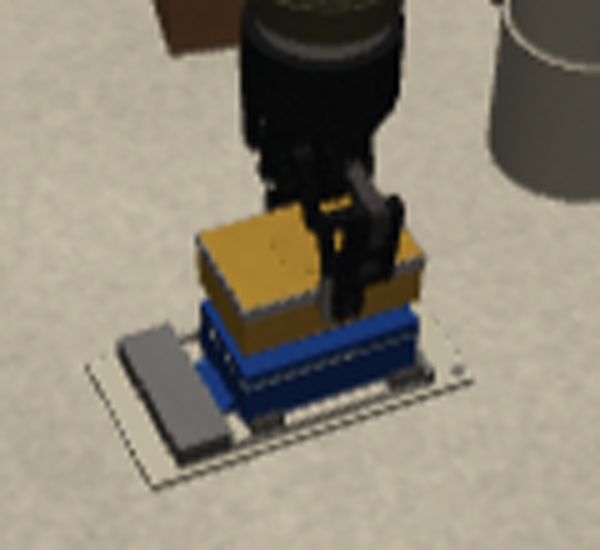

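The crop shows the tin held level about 15 mm above the case. Corners line up: tin (242,350) and (420,300) over case (245,375) and (417,318). Lowering now.

apply_moves(
  rows=[
    {"jaw": 0.5,"translation": [0.4,0.6,5],"dr": [0,0.001,0]},
    {"jaw": 0.5,"translation": [0,0,5],"dr": [0,0,0]},
    {"jaw": 0.5,"translation": [0,0,3],"dr": [0,0,0]},
    {"jaw": 0.5,"translation": [0,0,1.5],"dr": [0,0,0]},
    {"jaw": 0.5,"translation": [0,0,0],"dr": [0,0,0]},
    {"jaw": 0.5,"translation": [0,0,0],"dr": [0,0,0]},
  ],
)

```text
clock: 18.55
tool_pos: [526.1, -49.6, 31.2]
eef_rot: [-180.0, -0.0, 173.7]
contact_force: [0.0, -0.1, -2.1]
width: 59.4
grip_force: 50.1
```

```bash
python3 go.py 526.4 -50.4 60.8 -6.3
```

```text
shift [-0.3 -0.7  0.4] turn [-0.0003 -0.0006  0.0002] err w [ 0.2 -0.8 -0.4]
t 18.55 F [ 0.  -0.1 -2.1] w 59.4 grip 50.1 rot [-1.7999e+02 -3.0000e-02  1.7371e+02]
```

apply_moves(
  rows=[
    {"jaw": 0.5,"translation": [-0.2,-0.8,0],"dr": [0,0,0]},
    {"jaw": 0.5,"translation": [0,0,0.5],"dr": [0,0,0]},
    {"jaw": 0.5,"translation": [0,0,0.6],"dr": [0,0,0]},
    {"jaw": 0.5,"translation": [0,0,0],"dr": [0,0,0]},
    {"jaw": 0.5,"translation": [0,0,0],"dr": [0,0,0]},
  ],
)

```text
clock: 19.05
tool_pos: [526.4, -50.6, 30.8]
eef_rot: [-180.0, 0.0, 173.7]
contact_force: [-2.7, 0.4, 6.9]
width: 59.0
grip_force: 50.9
```

```bash
python3 go.py 526.4 -50.4 60.8 -6.3
```

```text
shift [ 0.   0.2 -0. ] turn [-0.0006  0.0001  0.0001] err w [-0.   0.2  0. ]
t 19.05 F [-2.7  0.4  6.9] w 59.0 grip 50.9 rot [-1.7997e+02  1.0000e-02  1.7371e+02]
```

Contact at exactly the expected height (tin underside z = 46). I release, rise, and check.

apply_moves(
  rows=[
    {"jaw": 0.5,"translation": [0,0,-0.5],"dr": [0,0,0]},
    {"jaw": 0.66,"translation": [0,0,0],"dr": [0,0,0]},
    {"jaw": 0.72,"translation": [0,0,0],"dr": [0,0,0]},
    {"jaw": 0.8,"translation": [0,0,0],"dr": [0,0,0]},
    {"jaw": 0.9,"translation": [0,0,0],"dr": [0,0,0]},
    {"jaw": 1,"translation": [0,0,0],"dr": [0,0,0]},
    {"jaw": 1,"translation": [0,0,0],"dr": [0,0,0]},
    {"jaw": 1,"translation": [0,0,-10],"dr": [0,0,0]},
  ],
  squeeze=20,
)

```text
clock: 19.85
tool_pos: [525.1, -50.2, 39.7]
eef_rot: [180.0, -0.2, 173.7]
contact_force: [-0.5, 0.7, -0.4]
width: 86.0
grip_force: 0.0
```

apply_moves(
  rows=[
    {"jaw": 1,"translation": [0,0,-25],"dr": [0,0,0]},
    {"jaw": 1,"translation": [0,0,-40],"dr": [0,0,0]},
    {"jaw": 1,"translation": [0,0,-45],"dr": [0,0,0]},
    {"jaw": 1,"translation": [0,45,-10],"dr": [0,0,0]},
    {"jaw": 1,"translation": [0,48,0],"dr": [0,0,0]},
    {"jaw": 1,"translation": [0,48,0],"dr": [0,0,0]},
    {"jaw": 1,"translation": [0,30,0],"dr": [0,0,0]},
    {"jaw": 1,"translation": [0,0,0],"dr": [0,0,0]},
  ],
)

```text
clock: 20.65
tool_pos: [545.2, 123.1, 161.4]
eef_rot: [180.0, 0.0, 174.0]
contact_force: [0.1, -1.2, 0.4]
width: 85.5
grip_force: 0.0
```

```bash
python3 - <<'E'
from workcell import bot
from fit import *
S=bot.read_camera("side");T=bot.read_camera("top")
ms=mask(S,12,35,90,(285,395,150,260));mt=mask(T,12,35,90,(300,375,150,230));mb=mask(S,95,135,60,(285,395,180,260))
tb=[TIN[0]+[0,0,46]]
print("tin S",fit([S],[ms],tb,[526,-50,-6.3]),"T",fit([T],[mt],tb,[526,-50,-6.3]),ms.sum(),mt.sum())
f=lambda c,v,u,h,w,k:cv2.resize(c["frame"][v:v+h,u:u+w,::-1],None,fx=k,fy=k,interpolation=2)
cv2.imwrite("pics/look7.png",np.hstack([f(S,165,290,100,95,5),f(T,150,305,100,60,5)]))
S5=dict(np.load("side5.npz"));print("case S5",fit([S5],[mask(S5,95,135,60,(285,385,180,260))],[CASE[0]+[0,0,6]],[526,-50,-6.3]))
E
```

```text
tin S (array([525.3, -50.8,  -6.4]), np.float64(60.8)) T (array([526.3, -51.3,  -6.7]), np.float64(44.2)) 1023.0 552.0
case S5 (array([526. , -50.6,  -5.5]), np.float64(95.8))
```

View pics/look7.png

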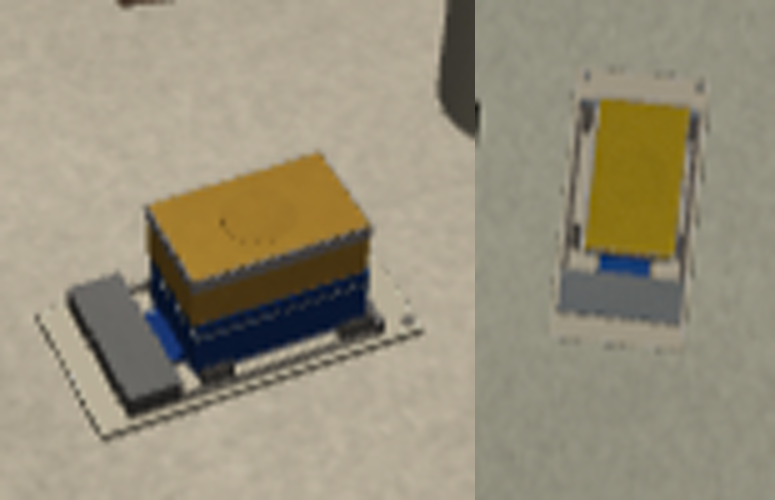

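The picture shows the tin square on the seated case, edges in line to about 1 mm (corners (190,283) and (370,230) over the case's), and the arm clear. I'm handing in.

```bash
python3 -c "
from workcell import bot
print(bot.close_job())"
```

```text
the job is handed in; nothing more can be done
None
```

The case is seated flat and square in the dock under the lip, the tin is stacked on it with edges in line to about 1 mm, and the job was handed in at about 21 s; on the first grasp attempt the fingers closed on top of the case (about 22 N), because the real fingertips sit about 30 mm behind where the reported TCP puts them, so I corrected for that before grasping again.

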